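Change over to the fresh vial case

TASK

The blue-lidded vial case is used up: first push its open lid over from behind with a fingertip so that it falls shut, then flip the lid of the full, red-lidded case up by its thumb tab, past upright, so that it rests open by itself. Only push with the outside of the fingers, lightly: do not pinch or lift anything, leave both cases standing where they are, and leave the vials and everything else alone.

Things in the scene. Friction and masses are not known exactly. Their poses are not given: they have to be found in the camera images.
- red_case: white plastic case with a red lid and a red plate on its front, loose on the table, 1.5 kg, 104 (own x) x 130 (own y) x 70 mm (without lid), walls 4 mm. Origin: centre of its underside; own z up; own -x is its front, which looks to the left (+y), between about 6 degrees away from and 30 degrees towards the robot, so its hinge is on the right
- red_hinge (a point): middle of the lid's hinge line of that case, at its back rim: 56 mm behind the case's centre (own +x), 70 mm above its underside; the hinge runs along the case's own y; the axes are the case's
- red_tab (a point): middle of the underside of the thumb tab's outer edge, on the lid: 137 mm from the hinge line. The tab is 40 mm wide, 6 mm thick and stands 27 mm out from the lid's front edge, 29 mm out from the case's front wall; with the lid shut its underside is 71 mm above the table and the space beneath it is free. Axes turn with the lid; at 0 they are the case's
- red_lid (a joint): angle of the red lid in rad: 0 shut, 1.95 open against its stop, leaning back (its tab is then about 50 mm behind the hinge line and about 200 mm above the table). The lid is a flat plate 134 mm wide, 6 mm thick, underside 1 mm above the hinge line, 0.12 kg, on a free-swinging, lightly damped hinge without spring or catch: left below about 1.5 it falls shut, above about 1.6 it falls open to the stop. It starts shut (0) with three vials inside
- blue_case: white plastic case with a blue lid and a blue plate on its front, loose on the table, 1.5 kg, 104 (own x) x 130 (own y) x 70 mm (without lid), walls 4 mm. Origin: centre of its underside; own z up; own -x is its front, which looks to the left (+y), between about 6 degrees away from and 30 degrees towards the robot, so its hinge is on the right
- blue_hinge (a point): middle of the lid's hinge line of that case, at its back rim: 56 mm behind the case's centre (own +x), 70 mm above its underside; the hinge runs along the case's own y; the axes are the case's
- blue_tab (a point): middle of the underside of the thumb tab's outer edge, on the lid: 137 mm from the hinge line. The tab is 40 mm wide, 6 mm thick and stands 27 mm out from the lid's front edge, 29 mm out from the case's front wall; with the lid shut its underside is 71 mm above the table and the space beneath it is free. Axes turn with the lid; at 0 they are the case's
- blue_lid (a joint): angle of the blue lid in rad: 0 shut, 1.95 open against its stop, leaning back (its tab is then about 50 mm behind the hinge line and about 200 mm above the table). The lid is a flat plate 134 mm wide, 6 mm thick, underside 1 mm above the hinge line, 0.12 kg, on a free-swinging, lightly damped hinge without spring or catch: left below about 1.5 it falls shut, above about 1.6 it falls open to the stop. It starts wide open (1.95), empty
- case_vial0: teal-capped glass vial, 33 mm across, 56 mm tall, standing in a compartment of the red-lidded case; origin at its underside
- case_vial1: teal-capped glass vial, 33 mm across, 56 mm tall, standing in a compartment of the red-lidded case; origin at its underside
- case_vial2: teal-capped glass vial, 33 mm across, 56 mm tall, standing in a compartment of the red-lidded case; origin at its underside
- grey_vial: bystander: grey-capped glass vial, 33 mm across, 56 mm tall, standing; origin at the centre of its underside
- tape: bystander: beige tape roll, 56 mm across, 25 mm tall, lying flat; origin at the centre of its underside
- bowl: bystander: steel bowl, 97 mm across, 66 mm tall; origin at the centre of its underside
- syringe: bystander: syringe lying flat, 27 x 150 x 17 mm, long along its own y; origin at the centre of its underside
- green_bottle: bystander: infusion bottle with orange cap and green label, 63 x 68 x 185 mm, standing; origin at the centre of its underside

How it is judged:
On the way, in this order (a step that is already met when the one before it is completed fails the run):
1. the blue lid is shut while the red one is still shut (value of joint blue_lid below 0.06 rad and value of joint red_lid below 0.1 rad), for 0.2 s.
2. the red lid rests open at its stop (value of joint red_lid above 1.85 rad), for 0.2 s.
At the end, for the whole second after the job is handed in: The red lid rests open against its stop (above 1.85 rad) and the blue lid is shut (below 0.06 rad), both at rest; both cases stand upright within 40 mm of where they were; the three vials stand in the red-lidded case; the bystanders are within 30 mm of where they were (value of joint red_lid above 1.85 rad and value of joint blue_lid below 0.06 rad and velocity of joint red_lid between -0.1 and 0.1 rad/s and angle between each of red_case, blue_case's own z axis and vertical below 0.05 rad and distance of each of red_case, blue_case from where it was at the start of the episode below 0.04 m and linear speed of each of red_case, blue_case below 0.02 m/s and velocity of joint blue_lid between -0.1 and 0.1 rad/s and angle between each of case_vial0, case_vial1, case_vial2's own z axis and vertical below 0.3 rad and z of each of case_vial0, case_vial1, case_vial2 in the frame of red_case below 0.015 m and distance of each of grey_vial, tape, bowl, syringe, green_bottle from where it was at the start of the episode below 0.03 m); the robot touches nothing.
It fails at once if a case is shoved more than 40 mm, lifted or tipped (distance of any of red_case, blue_case from where it was at the start of the episode above 0.04 m or height (world z) of any of red_case, blue_case above 0.015 m or angle between any of red_case, blue_case's own z axis and vertical above 0.15 rad).
It fails at once if the fingers pinch or press a case or its lid with more than 25 N (contact force between the fingers and red_case above 25 N or contact force between the fingers and blue_case above 25 N).
It fails at once if a vial in the case is touched by the fingers or lifted (contact force between the fingers and case_vial0 above 0.5 N or z of any of case_vial0, case_vial1, case_vial2 in the frame of red_case above 0.02 m or contact force between the fingers and case_vial1 above 0.5 N or contact force between the fingers and case_vial2 above 0.5 N).
It fails at once if a bystander is moved more than 30 mm (distance of any of grey_vial, tape, bowl, syringe, green_bottle from where it was at the start of the episode above 0.03 m).
It also fails if it takes over 58 s, if anything falls off the work surface, if the arm or the gripper's body presses on something with over 40 N, if the wrist force passes 120 N, or if a joint passes its speed limit or range.

ROBOT

A 7-joint arm with a two-finger parallel gripper is mounted at the origin on a cart in front of the work surface, level with it; the furniture and walls round the work are solid. World frame = base frame: x ahead of the robot, y to its left, z up, the work surface at z = 0. Lengths are in m, angles in rad, forces in N, time in s.
With the tool pointing down it reaches from about 0.425 to 0.875 m from the base axis. Payload 4.7 kg.
Tool frame: the origin (TCP) lies between the finger pads; the fingertips stand 14 mm ahead of it and the grasp point (between the pads) lies 5 mm behind it; z points along the fingers, y is the line along which they close (so a half turn about z gives the same grasp; the last joint's range is limited). The gripper opens to 87 mm and grips with 3 to 60 N. Pads are 19 mm wide; open, the fingers measure 117 mm over their backs; the gripper's body (75 mm by 190 mm) begins 51 mm behind the grasp point.
Start: joints at [-1.287, 0.321, -0.07, 1.45, 0.023, 1.371, -0.057], TCP at [0.173, 0.626, 0.237] pointing down, gripper open.
Joint ranges: [-2.86, 2.86], [-0.3, 2.09], [-1.38, 1.24], [0.06, 2.45], [-1.56, 4.7], [0.09, 2.05], [-2.69, 2.69]. Speed limits (rad/s): [2.57, 2.57, 3.14, 3.14, 3.14, 3.14, 3.14].

INTERFACE

Orientations are given as a rotation vector (axis times angle).
In Python, from bench import ctrl gives the robot as it stands.
- The arm moves only by the shell command python3 -m inch 'ROWS' [OPENING] [FORCE]. ROWS is JSON, a list of rows, each a list of 6 numbers: the shift along the world's x, y, z in mm, then the turn, a rotation vector about the world's x, y, z in degrees. In form: [[tx, ty, tz, rx, ry, rz], ...]. A call has 1 to 20 rows; each row is the pose to reach, as a shift and turn from the pose commanded when the call began; what a row does not reach only later rows make up. A row lasts 1/8 s, in which the tool goes at most 62.5 mm and 10.7 degrees, less where a joint would pass 70% of its speed; a pose out of reach is approached as far as the arm can. A call with a gripper value outside its range is refused whole. OPENING is the finger opening in mm, from 0 to 87, set as the call begins (- or left out, the last holds). The fingers move at their own pace and stop on an object; FORCE is the grip in N (left out, the last holds). Time passes only in rows, so rows that repeat a pose let the fingers close. It gives the time, the measured TCP pose, the force, the opening and the grip force at its end, in the units of the state.
- ctrl.get_state(): the state, without advancing time (a new reading comes with each control period).
- ctrl.get_image(name): name is "side" or "top" or "wrist"; returns (picture, depth): 420x560x3 uint8, red, green, blue; 420x560 float32, m along the optical axis (not along the pixel's ray), 0 where there is no reading.
- ctrl.camera_params(name): a dict with "mtx" (3x3 intrinsics, pixels), "dist_coeffs" ([k1, k2, p1, p2, k3] as OpenCV has them; the pictures are not rectified), "T" (4x4, takes a point from camera to world coordinates). Camera axes: x right, y down, z forward; pixel columns grow to the right and rows downward; lengths in m; the calibration is good to about 2 mm. A picture is of the moment at which its call begins: read the wrist's pose just before it. camera_params takes no time and is no camera call; for the wrist camera it gives the pose at the moment of the call.
- ctrl.close_job(): hands the job in; it is judged then, once.
The state is a dict: "time": time; "joint_positions": joint angles; "qd": joint speeds; "joint_torque": joint torques, N m; "position": TCP position; "tool_rot": TCP orientation; "ft_force": force on the tool from outside, world axes, zero at the start; "torque": the same for the moment, N m; "grip_width": opening from 0.0 (shut) to 1.0 (fully open); "grip_force": force on a finger pad.
Only numpy, scipy, OpenCV 4.12 (cv2) and the standard library are available. Lean on these libraries where they do the work, as an engineer would, in place of code of your own. Each camera call takes 0.05 s, during which the arm holds its last target. There are 200 camera calls.

## Working session

There is one attempt and no reset: what is moved stays moved. The work goes in short steps, Python scripts to look and compute and a shell command to move; the robot and the scene stay as the last step left them, time stands still between calls to the robot, and variables do not carry over. Pictures are saved under pics/ and viewed, at most 10 in all, crops included, and the job is handed in when it is done.

```bash
mkdir -p pics
cat > h.py <<'E'
import numpy as np, cv2
from bench import ctrl
def grab(n):
    im,d=ctrl.get_image(n); p=ctrl.camera_params(n)
    return im,d,p
def cloud(d,p):
    h,w=d.shape; u,v=np.meshgrid(np.arange(w),np.arange(h))
    q=cv2.undistortPoints(np.stack([u,v],-1).reshape(-1,1,2).astype(np.float64),np.array(p["mtx"]),np.array(p["dist_coeffs"])).reshape(h,w,2)
    P=np.dstack([q*d[...,None],d]); T=np.array(p["T"])
    return P@T[:3,:3].T+T[:3,3]
E
python3 - <<'E'
from h import *
print({k:np.round(v,3) if not np.isscalar(v) else v for k,v in ctrl.get_state().items()})
ims=[]
for n in("top","side"):
    im,d,p=grab(n); X=cloud(d,p); np.savez("pics/%s.npz"%n,im=im,d=d,X=X)
    cv2.imwrite(f"pics/{n}0.png",im[...,::-1]); print(n,np.round(p["T"],3))
    hsv=cv2.cvtColor(im,cv2.COLOR_RGB2HSV)
    for c,m in(("red",((hsv[...,0]<6)|(hsv[...,0]>174))),("blue",(abs(hsv[...,0].astype(int)-110)<12))):
        m=m&(hsv[...,1]>130)&(hsv[...,2]>60)&(d>0)
        k,l,s,cc=cv2.connectedComponentsWithStats(m.astype(np.uint8))
        for i in range(1,k):
            if s[i,4]>60:
                Q=X[l==i]; print(n,c,s[i],np.round(np.percentile(Q,[2,50,98],axis=0),3).tolist())
E
```

```text
{'time': 0.0, 'joint_positions': array([-1.287,  0.322, -0.07 ,  1.452,  0.023,  1.371, -0.057]), 'qd': array([ 0.001, -0.001,  0.002, -0.   , -0.   ,  0.   ,  0.   ]), 'joint_torque': array([ 0.0000e+00, -4.9129e+01, -4.0400e-01, -3.1252e+01, -6.4000e-02,
        4.4000e-02,  0.0000e+00]), 'position': array([0.173, 0.626, 0.235]), 'tool_rot': array([-4.230e-01, -3.113e+00,  3.000e-03]), 'ft_force': array([-0.853,  0.068,  0.421]), 'torque': array([-0.027, -0.016, -0.02 ]), 'grip_force': 0.0, 'grip_width': 1.0028903764478048}
top [[-1.000e-03 -9.760e-01  2.160e-01  3.340e-01]
 [-1.000e+00  1.000e-03  3.000e-03 -1.000e-03]
 [-3.000e-03 -2.160e-01 -9.760e-01  1.222e+00]
 [ 0.000e+00  0.000e+00  0.000e+00  1.000e+00]]
top red [ 18 173  18  40 225] [[0.6, 0.697, 0.013], [0.646, 0.714, 0.024], [0.709, 0.729, 0.028]]
top red [ 165  189   52   54 2045] [[0.512, 0.176, 0.072], [0.574, 0.234, 0.077], [0.641, 0.296, 0.081]]
top blue [  38   91  108   99 4597] [[0.657, 0.38, 0.003], [0.742, 0.518, 0.024], [0.92, 0.654, 0.1]]
top blue [ 347  183   39   57 1244] [[0.518, -0.254, 0.078], [0.575, -0.225, 0.131], [0.631, -0.193, 0.189]]
side [[ 0.974  0.157 -0.16   0.754]
 [ 0.224 -0.729  0.647 -0.657]
 [-0.015 -0.666 -0.745  0.854]
 [ 0.     0.     0.     1.   ]]
side red [372  14  24  16 227] [[0.782, 1.084, 0.149], [0.831, 1.131, 0.156], [0.883, 1.205, 0.185]]
side red [315  46  30  10 258] [[0.53, 1.064, 0.004], [0.595, 1.116, 0.008], [0.658, 1.169, 0.012]]
side red [ 266  140   44   29 1063] [[0.513, 0.172, 0.073], [0.575, 0.229, 0.076], [0.641, 0.299, 0.079]]
side blue [326  86  59  49 845] [[0.656, 0.373, 0.004], [0.71, 0.544, 0.02], [0.833, 0.653, 0.098]]
side blue [397  94   9  41 131] [[0.904, 0.405, 0.091], [0.917, 0.486, 0.095], [0.93, 0.616, 0.099]]
side blue [246 352  23   7  74] [[0.539, -0.241, -0.383], [0.569, -0.236, -0.378], [0.608, -0.23, -0.374]]
```

View pics/top0.png

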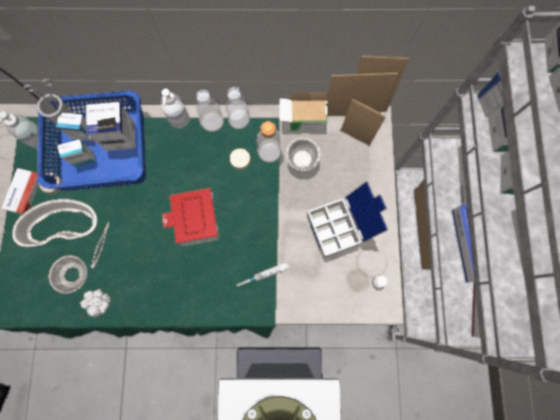

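View pics/side0.png

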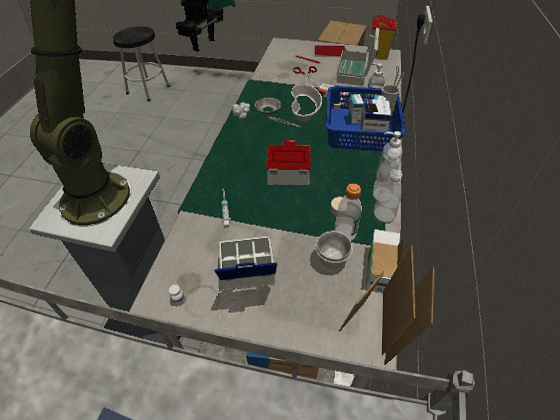

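```bash
cat > fit.py <<'E'
from h import *
def rect(P,op=0):
    g=np.zeros((1000,1400),np.uint8); ij=np.round(P[:,:2]*1000).astype(int)   # x rows, y+700 cols
    g[ij[:,0],ij[:,1]+700]=255
    g=cv2.morphologyEx(g,cv2.MORPH_CLOSE,np.ones((9,9)))
    if op: g=cv2.morphologyEx(g,cv2.MORPH_OPEN,cv2.getStructuringElement(cv2.MORPH_ELLIPSE,(op,op)))
    yx=np.argwhere(g>0).astype(np.float32); yx[:,1]-=700
    return cv2.minAreaRect(yx)
if __name__=="__main__":
  for n in("top","side"):
    z=np.load(f"pics/{n}.npz"); im,d,X=z["im"],z["d"],z["X"]
    hsv=cv2.cvtColor(im,cv2.COLOR_RGB2HSV); H=hsv[...,0].astype(int)
    box=lambda a,b,c,e:(X[...,0]>a)&(X[...,0]<b)&(X[...,1]>c)&(X[...,1]<e)&(d>0)
    m=((H<8)|(H>172))&(hsv[...,1]>100)&box(.48,.68,.1,.32)&(X[...,2]>.066)
    P=X[m]; print(n,"red z",np.percentile(P[:,2],[5,50,95]).round(4),"body",rect(P,61),"tabtip y max",P[P[:,1].argmax()].round(3), "all",rect(P))
    m=(abs(H-112)<16)&(hsv[...,1]>110)&box(.45,.7,-.3,-.12)&(X[...,2]>.068); P=X[m]; c=P.mean(0)
    if len(P)>30:
        u,s,vt=np.linalg.svd(P-c); nn=vt[2]; nn*=np.sign(nn[1]); print("lid n",nn.round(3),"lean",np.degrees(np.arcsin(nn[2])),"yaw",np.degrees(np.arctan2(-nn[0],nn[1])),"c",c.round(4), "res",s[2]/len(P)**.5)
        t=np.array([nn[1],-nn[0],0]);t/=np.linalg.norm(t); up=np.cross(t,nn); up*=np.sign(up[2]); print(" across",np.percentile((P-c)@t,[1,99]).round(4)," up",np.percentile((P-c)@up,[1,99]).round(4),up.round(3))
    m=(hsv[...,1]<80)&box(.45,.7,-.25,-.0)&(abs(X[...,2]-.068)<.008); P=X[m]
    print("rim",len(P),rect(P,0) )
    Q={}
    for nm,b in(("vial",(.3,.5,-.35,-.2)),("bottle",(.7,.95,-.05,.06)),("bowl",(.65,.85,-.2,-.05)),("tape",(.68,.8,.05,.16)),("syr",(.35,.48,-.1,.15))):
        k=box(*b)&(X[...,2]>.008); 
        if k.sum(): print(nm,k.sum(),np.percentile(X[k],[3,50,97],axis=0).round(3).tolist())
  X=np.load("pics/top.npz")["X"]; k=(X[...,1]<-.25)&(X[...,2]>.1)&(X[...,0]<.95)&(X[...,0]>.2)&(X[...,1]>-.7); Q=X[k]
  for y in np.arange(-.7,-.25,.05):
    q=Q[(Q[:,1]>=y)&(Q[:,1]<y+.05)]; 
    if len(q): print("shelf",y.round(2),len(q),q.min(0).round(2),q.max(0).round(2))
E
python3 fit.py
```

```text
top red z [0.0729 0.0765 0.0803] body ((575.2396240234375, 234.388671875), (131.2134246826172, 117.76036071777344), 10.61965560913086) tabtip y max [0.574 0.313 0.074] all ((573.6340942382812, 243.89584350585938), (133.7599334716797, 138.8327178955078), 10.17551040649414)
lid n [-0.318  0.874  0.368] lean 21.5824192789573 yaw 19.99090888632878 c [ 0.5743 -0.2251  0.1304] res 0.001286467204609773
 across [-0.0611  0.0619]  up [-0.0592  0.0684] [ 0.126 -0.346  0.93 ]
rim 461 ((548.045654296875, -152.15753173828125), (133.45687866210938, 113.60818481445312), 19.732688903808594)
vial 160 [[0.387, -0.282, 0.012], [0.402, -0.265, 0.052], [0.498, -0.205, 0.061]]
bottle 1474 [[0.742, -0.049, 0.015], [0.775, -0.0, 0.07], [0.92, 0.053, 0.184]]
bowl 694 [[0.713, -0.196, 0.011], [0.771, -0.082, 0.033], [0.847, -0.053, 0.066]]
tape 397 [[0.729, 0.051, 0.012], [0.76, 0.107, 0.025], [0.783, 0.136, 0.126]]
syr 223 [[0.398, -0.022, 0.008], [0.426, 0.028, 0.014], [0.448, 0.103, 0.019]]
side red z [0.0736 0.0761 0.0785] body ((576.0191650390625, 232.90383911132812), (130.61334228515625, 117.08132171630
[... 504 characters left out ...]
 [0.41, -0.28, 0.04], [0.42, -0.263, 0.057]]
bottle 1987 [[0.735, -0.048, 0.018], [0.785, -0.005, 0.069], [0.916, 0.027, 0.182]]
bowl 599 [[0.714, -0.113, 0.012], [0.758, -0.073, 0.039], [0.801, -0.051, 0.066]]
tape 115 [[0.73, 0.086, 0.01], [0.743, 0.109, 0.023], [0.755, 0.138, 0.027]]
syr 143 [[0.407, -0.024, 0.008], [0.433, 0.02, 0.013], [0.454, 0.087, 0.017]]
shelf -0.65 794 [ 0.22 -0.61  0.11] [ 0.74 -0.6   0.14]
shelf -0.6 9144 [ 0.21 -0.6   0.11] [ 0.92 -0.55  0.44]
shelf -0.55 10940 [ 0.22 -0.55  0.1 ] [ 0.93 -0.5   0.46]
shelf -0.5 9096 [ 0.2 -0.5  0.1] [ 0.93 -0.48  0.46]
shelf -0.35 286 [ 0.91 -0.33  0.1 ] [ 0.95 -0.3   0.24]
shelf -0.3 1049 [ 0.51 -0.3   0.1 ] [ 0.95 -0.25  0.23]
```

```bash
python3 -m inch '[[60,-20,83,0,0,0],[120,-60,83,0,0,0],[327,-376,83,0,0,-20],[327,-376,83,0,0,-20],[327,-376,83,0,0,-20],[327,-376,83,0,0,-20],[327,-376,83,0,0,-20],[327,-376,83,0,0,-20],[327,-376,83,0,0,-20],[427,-916,83,0,0,-54.5],[427,-916,83,0,0,-54.5],[427,-916,83,0,0,-54.5],[427,-916,83,0,0,-54.5],[427,-916,83,0,0,-54.5],[427,-916,83,0,0,-54.5],[427,-916,83,0,0,-54.5],[427,-916,83,0,0,-54.5],[427,-916,83,0,0,-54.5],[427,-916,83,0,0,-54.5],[427,-916,83,0,0,-54.5]]' 0 5
```

```text
time: 2.6
position: [0.6003, -0.2889, 0.3189]
tool_rot: [-1.8, -2.573, -0.001]
ft_force: [0.8, 0.0, 0.0]
grip_width: 0.003
grip_force: 0.0
```

```bash
python3 -m inch '[[0,0,-60,0,0,0],[0,0,-110,0,0,0],[0,0,-140,0,0,0],[0,0,-140,0,0,0],[-5,14,-140,0,0,0],[-8,21,-140,0,0,0],[-10,28,-140,0,0,0],[-13,35,-140,0,0,0],[-15,42,-140,0,0,0],[-18,49,-140,0,0,0],[-20,56,-140,0,0,0],[-23,63,-140,0,0,0],[-25,70,-140,0,0,0],[-28,77,-140,0,0,0],[-30,84,-140,0,0,0],[-33,91,-140,0,0,0],[-35,97,-140,0,0,0],[-35,97,-140,0,0,0],[-35,97,-140,0,0,0],[-35,97,-140,0,0,0]]'
python3 - <<'E'
from h import *
im,d,p=grab("top"); cv2.imwrite("pics/top1.png",im[100:300,120:440,::-1].repeat(2,0).repeat(2,1))
E
```

```text
time: 5.1
position: [0.5653, -0.1929, 0.1796]
tool_rot: [1.802, 2.573, -0.0]
ft_force: [-0.7, 0.2, -0.0]
grip_width: 0.002
grip_force: 0.0
```

View pics/top1.png

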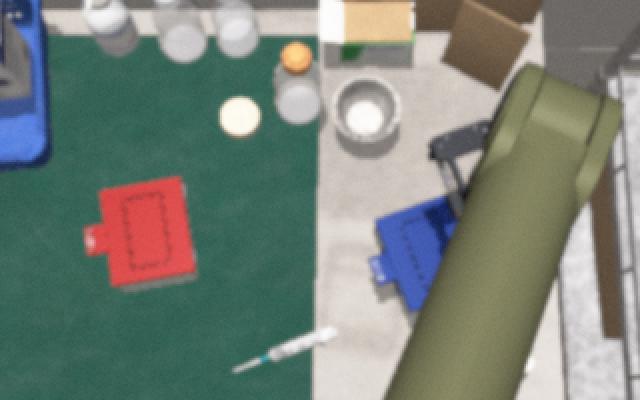

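```bash
python3 -m inch '[[10,-20,50,0,0,0],[10,-20,140,0,0,0],[10,-20,160,0,0,0],[-5,613,150,0,0,-10],[-5,613,150,0,0,-10],[-5,613,150,0,0,-10],[-5,613,150,0,0,-10],[-5,613,150,0,0,-10],[-5,613,150,0,0,-10],[-5,613,150,0,0,-10],[-5,613,150,0,0,-10],[-5,613,150,0,0,-10],[-5,613,150,0,0,-10],[-5,613,150,0,0,-10],[-5,613,150,0,0,-10]]'
python3 -m inch '[[0,0,0,-9.8,-1.8,0],[0,0,0,-19.7,-3.6,0],[0,0,0,-29.5,-5.4,0],[0,0,0,-39.4,-7.2,0],[0,0,0,-49.2,-9,0],[0,0,0,-49.2,-9,0],[0,0,0,-49.2,-9,0]]'
python3 - <<'E'
from h import *
from scipy.spatial.transform import Rotation as R
s=ctrl.get_state(); print(R.from_rotvec(s["tool_rot"]).as_matrix().round(3), s["joint_positions"].round(2))
from fit import rect
im,d,p=grab("top"); X=cloud(d,p); hsv=cv2.cvtColor(im,cv2.COLOR_RGB2HSV); H=hsv[...,0].astype(int)
for n,m in(("red",((H<8)|(H>172))&(X[...,1]>.1)&(X[...,1]<.32)),("blue",(abs(H-112)<16)&(X[...,1]<0)&(X[...,1]>-.3))):
    m=m&(hsv[...,1]>100)&(X[...,2]>.062)&(X[...,0]>.45)&(X[...,0]<.68)&(d>0); print(n,m.sum(),np.percentile(X[m],[2,50,98],axis=0).round(3).tolist(),rect(X[m]))
ims,_,_=grab("side"); cv2.imwrite("pics/side2.png",ims[...,::-1])
E
```

```text
time: 7.02
position: [0.5601, 0.421, 0.3286]
tool_rot: [2.016, 2.408, -0.003]
ft_force: [0.5, -0.6, -0.3]
grip_width: 0.008
grip_force: 0.0
time: 7.9
position: [0.5616, 0.4183, 0.3316]
tool_rot: [1.531, 1.818, -0.705]
ft_force: [-0.5, 0.2, 0.7]
grip_width: 0.007
grip_force: 0.0
[[-0.106  0.985  0.137]
 [ 0.635  0.173 -0.753]
 [-0.765  0.007 -0.644]] [-1.17  0.86  0.53  0.78  0.37  2.04 -0.45]
red 2103 [[0.511, 0.174, 0.072], [0.574, 0.234, 0.076], [0.641, 0.299, 0.081]] ((574.0624389648438, 243.34426879882812), (134.57623291015625, 137.75572204589844), 9.9506254196167)
blue 2018 [[0.481, -0.208, 0.072], [0.543, -0.147, 0.076], [0.613, -0.086, 0.081]] ((542.736083984375, -139.50537109375), (131.47509765625, 131.81288146972656), 20.95577621459961)
```

View pics/side2.png

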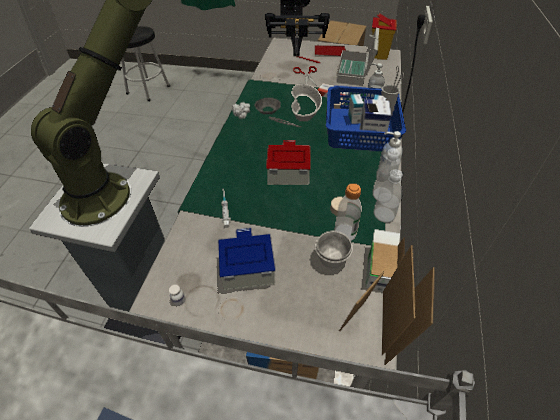

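```bash
python3 -m inch '[[-4,-40,-60,0,0,0],[-4,-80,-110,0,0,0],[-4,-80,-160,0,0,0],[-4,-80,-200,0,0,0],[-4,-80,-200,0,0,0],[-4,-80,-200,0,0,0]]'
python3 - <<'E'
from h import *
from scipy.spatial.transform import Rotation as R
s=ctrl.get_state(); print(R.from_rotvec(s["tool_rot"]).as_matrix().round(3)[:,2], s["joint_positions"].round(3),s["position"])
E
```

```text
time: 8.75
position: [0.5577, 0.3406, 0.1331]
tool_rot: [1.53, 1.819, -0.702]
ft_force: [0.4, -0.3, 0.3]
grip_width: 0.005
grip_force: 0.0
[ 0.139 -0.752 -0.645] [-1.205  0.829  0.497  1.254  0.342  1.647 -0.649] [0.55772674 0.34055089 0.13306017]
```

```bash
python3 -m inch '[[0,0,-40,0,0,0],[0,0,-76,0,0,0],[0,0,-76,0,0,0],[2,-10,-76,0,0,0],[4,-20,-76,0,0,0],[5,-27,-76,0,0,0],[5,-27,-76,0,0,0]]'
python3 - <<'E'
from h import *
from scipy.spatial.transform import Rotation as R
s=ctrl.get_state(); print(R.from_rotvec(s["tool_rot"]).as_matrix().round(3)[:,2], s["joint_positions"].round(3),s["position"],s["ft_force"])
im,d,p=grab("side"); cv2.imwrite("pics/side3.png",cv2.resize(im[60:220,190:390,::-1],(800,640))[:600])
E
```

```text
time: 9.62
position: [0.5617, 0.3125, 0.0545]
tool_rot: [1.528, 1.819, -0.707]
ft_force: [0.3, 0.0, -0.6]
grip_width: 0.004
grip_force: 0.0
[ 0.137 -0.754 -0.643] [-1.186  0.885  0.484  1.339  0.329  1.518 -0.697] [0.56168725 0.31250045 0.0544904 ] [ 0.26474733  0.04356754 -0.55912058]
```

View pics/side3.png

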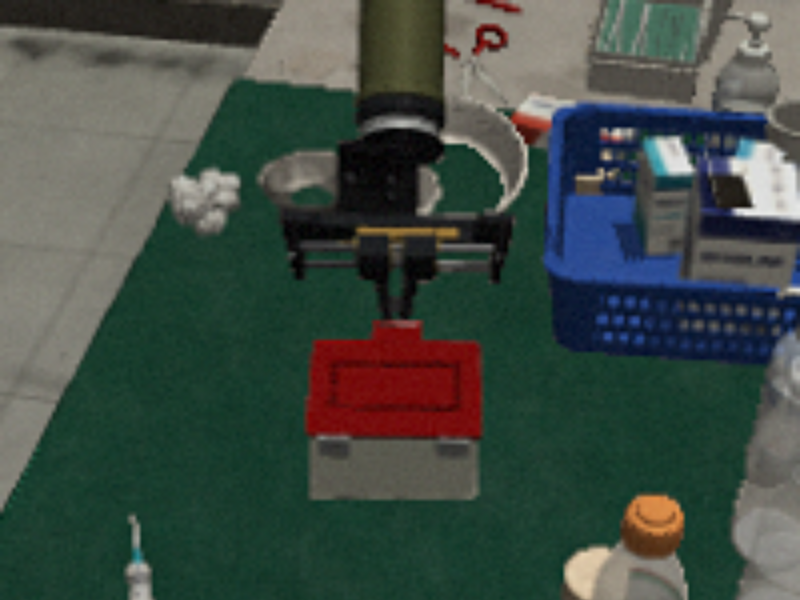

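```bash
python3 -m inch '[[0,0,10,0,0,0],[0,0,17,0,0,0],[0,0,28,0,0,0],[0,-2,38.5,0,0,0],[1,-4,49,0,0,0],[1,-7,59,0,0,0],[2,-12,69,0,0,0],[3,-17,79,0,0,0],[4,-22,88,0,0,0],[5,-29,97,0,0,0],[6,-35,105,0,0,0],[8,-43,112,0,0,0],[10,-52,119,0,0,0],[11,-61,124,0,0,0],[13,-71,129,0,0,0],[15,-81,133,0,0,0],[17,-91,137,0,0,0],[18,-100,139,0,0,0],[20,-111,140,0,0,0],[22,-122,141,0,0,0]]'
python3 - <<'E'
from h import *
s=ctrl.get_state(); print(s["joint_positions"].round(3),s["position"],s["ft_force"])
im,d,p=grab("side"); cv2.imwrite("pics/side4.png",cv2.resize(im[60:220,190:390,::-1],(800,640))[:600])
E
```

```text
time: 12.18
position: [0.5834, 0.1907, 0.1946]
tool_rot: [1.526, 1.82, -0.707]
ft_force: [0.5, 0.2, -1.1]
grip_width: 0.004
grip_force: 0.0
[-1.156  0.607  0.578  1.5    0.461  1.528 -0.542] [0.58336081 0.19071259 0.19457745] [ 0.48747065  0.24474534 -1.14699764]
```

View pics/side4.png

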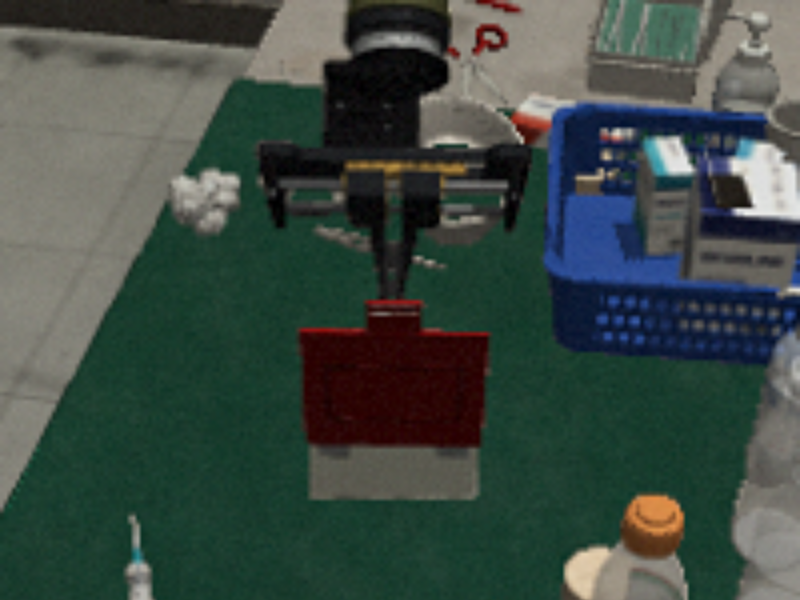

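The lid stands about upright, with the tip on its tab at (395,300). I'll push on past upright, then withdraw.

```bash
python3 -m inch '[[1,-8,0,0,0,0],[3,-16,-1,0,0,0],[4,-24,-2,0,0,0],[6,-31,-3,0,0,0],[7,-36,-3,0,0,0],[7,-36,-3,0,0,0],[5,-25,0,0,0,0],[0,20,10,0,0,0],[-10,70,40,0,0,0],[-20,120,80,0,0,0],[-25,170,110,0,0,0],[-25,170,110,0,0,0],[-25,170,110,0,0,0],[-25,170,110,0,0,0],[-25,170,110,0,0,0],[-25,170,110,0,0,0]]'
python3 - <<'E'
from h import *
s=ctrl.get_state(); print(s["joint_positions"].round(3),s["position"],s["ft_force"])
im,d,p=grab("top"); X=cloud(d,p); hsv=cv2.cvtColor(im,cv2.COLOR_RGB2HSV); H=hsv[...,0].astype(int)
for n,m in(("red",((H<8)|(H>172))&(X[...,1]>.08)&(X[...,1]<.32)),("blue",(abs(H-112)<16)&(X[...,1]<0)&(X[...,1]>-.3))):
    m=m&(hsv[...,1]>100)&(X[...,2]>.062)&(X[...,0]>.45)&(X[...,0]<.68)&(d>0); P=X[m]; nn=np.linalg.svd(P-P.mean(0))[2][2]
    print(n,m.sum(),np.percentile(P,[2,50,98],axis=0).round(3).tolist(),"angle",np.pi/2+np.arcsin(abs(nn[2])),nn.round(3))
cv2.imwrite("pics/top5.png",im[100:300,120:440,::-1].repeat(2,0).repeat(2,1))
E
```

```text
time: 14.22
position: [0.5583, 0.3607, 0.3045]
tool_rot: [1.527, 1.82, -0.708]
ft_force: [0.0, -0.5, -0.5]
grip_width: 0.002
grip_force: 0.0
[-1.207  0.746  0.543  1.036  0.394  1.902 -0.485] [0.55833815 0.36067518 0.30453774] [ 0.02175908 -0.51898452 -0.48509009]
red 689 [[0.529, 0.124, 0.077], [0.59, 0.15, 0.138], [0.652, 0.178, 0.195]] angle 1.9605801859764498 [ 0.168 -0.91  -0.38 ]
blue 2029 [[0.481, -0.208, 0.072], [0.543, -0.147, 0.076], [0.612, -0.086, 0.081]] angle 3.1399115525816317 [-0.002 -0.    -1.   ]
```

View pics/top5.png

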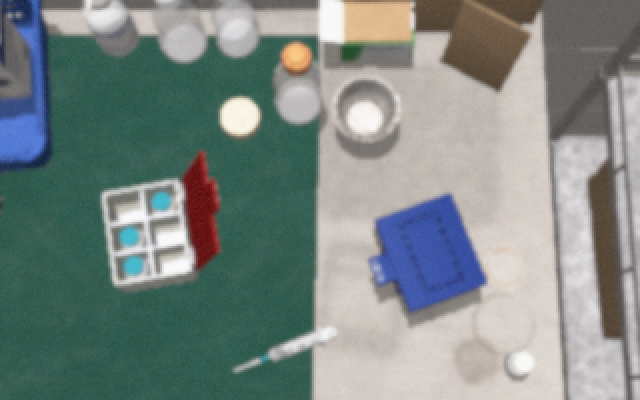

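The red lid is open at its stop (about 1.95 rad) at (200,215). The three vials are standing, the blue lid is shut at (430,250), and nothing else has moved.

```bash
python3 -m inch '[[0,0,0,0,0,0],[0,0,0,0,0,0],[0,0,0,0,0,0],[0,0,0,0,0,0]]'; python3 -c "from bench import ctrl; print(ctrl.close_job())"
```

```text
time: 14.78
position: [0.5582, 0.3615, 0.3046]
tool_rot: [1.526, 1.82, -0.707]
ft_force: [0.4, 0.2, -0.4]
grip_width: 0.006
grip_force: 0.0
the job is handed in; nothing more can be done
None
```

The job is handed in at 14.8 s: the blue lid is shut, the red lid rests open at its stop (about 1.95 rad measured), and the last picture shows the cases, vials and bystanders still in place; no verdict came back.

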